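# Ease a stomp-box housing apart with a wedge

## Task

Take the red-handled wedge from its wooden stand and use it to part the two press-fitted halves of the green stomp-box housing, by pushing it straight down into the seam near one end and then near the other, in turns, part way first, so that the gap at one end is never more than 7 mm wider than at the other. Go on until the halves have parted by at least 8 mm at both ends, then put the wedge back in its stand and let go. Move the halves with the wedge only, not with the gripper, and leave the orange housing where it is.

Things in the scene. Friction and masses are not known exactly. Their poses are not given: they have to be found in the camera images.
- wedge_handle (a point): Centre of the wedge's red handle: 26 (x) x 40 (y) x 60 mm tall (z). Below it a white blade 22 mm wide along y: first 10 mm long at 14 mm thick (along x), then tapering evenly on both faces over 42 mm to a 2 mm tip, 82 mm below this point. 0.12 kg. It starts upright in its stand, blade down.
- stand_slot (a point): Centre of the slot's mouth on top of the fixed wooden stand (64 x 84 mm, 62 mm tall). Slot 17 mm (x) by 32 mm (y), 56 mm deep. The wedge hangs in it by the underside of its handle, its x and y along the slot's, the handle's centre then 30 mm above this point.
- nest: Blue nest, 130 x 180 mm, fixed; origin at its underside's centre. In it the green housing stands on edge, seam up and along y, 150 mm long, 60 mm across, top 93 mm above the table. A round dark socket, 26 mm across, 9 mm proud, blocks the seam's middle. The housing floats along x (12 mm either way, about 1 N), so a wedge pushed straight down centres itself.
- seam_left (a point): Place for the wedge near the seam's left (+y) end, on the housing's -x half; 48 mm along y from its middle, in the seam's plane, at the level of the seam's inner edges, 8 mm below the housing's top. Shut, the slot there is 3 mm wide; its mouth flares to 15 mm at the top; below it is hollow for 58 mm. y runs along the seam, x across to the other half.
- seam_right (a point): The same place near the right (-y) end, 96 mm from seam_left, on the same half.
- cover_left (a point): Point of the +x half that meets seam_left when shut: their distance is how far the halves have parted there (0 to 2 mm at first). Each end yields alone, needs about 10 N straight down on the wedge, and stays where left. With the tip d mm below the inner edges the halves part there to about 0.286 d - 1 mm (d up to 42), then 11 mm (d 42 to 50).
- cover_right (a point): The same for seam_right, on the +x half.
- orange_box: Bystander: a loose orange housing of the same size, 60 x 150 x 72 mm tall, standing on the mat, screwed shut. Origin at the centre of its underside.
There are look-alikes about, which are no part of the job. Of the things that look like the part that bears wedge_handle, the larger one is meant.

How it is judged:
At the end, for the whole second after the job is handed in: The halves stand at least 8 mm apart (seam point to cover point) at both ends, and the wedge is back in its stand: upright within 0.2 rad, its handle's centre within 15 mm of the slot's centre line and no more than 42 mm above the slot's mouth (30 mm when seated) (distance between seam_left and cover_left above 0.008 m and distance between seam_right and cover_right above 0.008 m and horizontal distance between wedge_handle and stand_slot below 0.015 m and z of wedge_handle in the frame of stand_slot below 0.042 m and angle between wedge_handle's own z axis and vertical below 0.2 rad); the robot touches nothing.
It fails at once if the halves go crooked: the gap at one end more than 7 mm wider than at the other (the moving half turned more than 0.075 rad against the fixed one) (angle between the y axis of cover_left and the y axis of seam_left, either way round above 0.075 rad).
It fails at once if the gripper pushes the halves (more than 5 N from the fingers on the housing) (contact force between the fingers and nest above 5 N).
It fails at once if the orange housing is shifted by more than 20 mm (distance of orange_box from where it was at the start of the episode above 0.02 m).
It also fails if it takes over 58 s, if anything falls off the work surface, if the arm or the gripper's body presses on something with over 40 N, if the wrist force passes 120 N, or if a joint passes its speed limit or range.

## Robot

A 6-joint arm with a two-finger parallel gripper is mounted at the origin on the work surface. World frame = base frame: x ahead of the robot, y to its left, z up, the work surface at z = 0. Lengths are in m, angles in rad, forces in N, time in s.
With the tool pointing down it reaches from about 0.3 to 0.85 m from the base axis. Payload 5.4 kg.
Tool frame: the origin (TCP) lies on the centre line of the jaws, within the pads' length; the fingertips stand 11 mm ahead of it and the grasp point (between the pads) lies 8 mm behind it (tip_extent is the z of the fingertips in the tool frame, in m); z points along the fingers, y is the direction in which the jaws open and shut (so a half turn about z gives the same grasp; the last joint's range is limited). The gripper opens to 85 mm and grips with 20 to 120 N. Pads are 22 mm wide; open, the fingers measure 114 mm over their backs; the gripper's body (76 mm by 85 mm) begins 54 mm behind the grasp point. The pads swing forward as they close: fully open they stand 13 mm farther back than shut.
Start: joints at [-1.329, 0.158, 1.597, -0, 1.386, -0.21], TCP at [0.251, -0.517, 0.242] pointing down, gripper open.
Joint ranges: [-2.91, 2.91], [-0.94, 2.29], [0.18, 2.7], [-1.29, 4.43], [0.17, 2.64], [-3, 3]. Speed limits (rad/s): [2.57, 2.57, 3.14, 3.14, 3.14, 3.14].

## Interface

Orientations are given as a unit quaternion [w, x, y, z].
In Python, from bench import * gives the robot as it stands. The module is installed in compiled form; this text tells all that it offers.
- The arm moves only by the shell command python3 -m pendant 'ROWS' [FORCE]. ROWS is text: rows parted by semicolons, each of 5 numbers parted by spaces: the shift along the tool's x, y, z in mm, then the turn about the tool's z in units of 6 degrees (1.0 is 6 degrees), then the finger opening in mm, from 0 to 85.4. A call has 1 to 20 rows; each row is the pose to reach, as a shift and turn from the pose commanded when the call began, along the tool's axes at that moment; what a row does not reach only later rows make up. A row lasts 1/10 s, in which the tool goes at most 50 mm and 8.59 degrees, less where a joint would pass 70% of its speed; a pose out of reach is approached as far as the arm can. A call with a gripper value outside its range is refused whole. The fingers move at their own pace and stop on an object; FORCE is the grip in N (left out, the last holds). Time passes only in rows, so rows that repeat a pose let the fingers close. It gives the time, the measured TCP pose, the force and the opening at its end, in the units of the state.
- read_state(): the state, without advancing time (a new reading comes with each control period).
- read_camera(name): name is "side" or "top" or "wrist"; returns (picture, depth): 400x640x3 uint8, blue, green, red; 400x640 float32, m along the optical axis (not along the pixel's ray), 0 where there is no reading.
- camera_params(name): a dict with "fov_y" (degrees; the focal length in pixels is half the picture's height over the tangent of half this angle, whatever the lens; pixels are square), "cx", "cy" (the principal point, pixels), "dist" ([k1, k2, p1, p2, k3] as OpenCV has them; the pictures are not rectified), "R" (3x3) and "t" (3): a world point X has camera coordinates R X + t. Camera axes: x right, y down, z forward; pixel columns grow to the right and rows downward; lengths in m; the calibration is good to about 2 mm. A picture is of the moment at which its call begins: read the wrist's pose just before it. camera_params takes no time and is no camera call; for the wrist camera it gives the pose at the moment of the call.
- close_job(): hands the job in, once; it reports no verdict.
Trained networks look in the newest picture that a camera, given by its name, has taken for a name from the list of things; names that differ only in an ending like _2 or _b are one class to them, and where a whole thing is asked for, a point or a joint stands for the part that bears it (a point fixed in the world has none). Each returns a list of dicts, best first, with "conf" (0 to 1); they miss things now and then, are a little off and sometimes report something else, mostly with a low value. They report only what shows in the picture. A call takes as long as a camera call. They do not tell look-alikes from the thing itself.
- outline_of(camera, name): "pixels" (400x640 bool, what is visible of it) and "at" ([row, column] in pixels, amid what is visible of it).
- spot_point(camera, name): "at" ([row, column] in pixels: a listed point, or the origin of a listed thing).
The state is a dict: "t": time; "joint_pos": joint angles; "joint_vel": joint speeds; "joint_efforts": joint torques, N m; "position": TCP position; "ee_rot": TCP orientation; "ft_force": force on the tool from outside, world axes, zero at the start; "moment": the same for the moment, N m; "gripper_width": finger opening in m.
Only numpy, scipy, OpenCV 4.12 (cv2) and the standard library are available. Lean on these libraries where they do the work, as an engineer would, in place of code of your own. Each camera call takes 0.05 s, during which the arm holds its last target. There are 200 camera calls.

## Working session

There is one attempt and no reset: what is moved stays moved. The work goes in short steps, Python scripts to look and compute and a shell command to move; the robot and the scene stay as the last step left them, time stands still between calls to the robot, and variables do not carry over. Pictures are saved under pics/ and viewed, about 8 in all and at most 12, crops included, and the job is handed in when it is done.

```bash
mkdir -p pics
cat > h.py <<'E'
from bench import *
import numpy as np, cv2
def ray(cam,px,P=None):
    p=P or camera_params(cam); f=200/np.tan(np.radians(p["fov_y"])/2)
    K=np.array([[f,0,p["cx"]],[0,f,p["cy"]],[0,0,1]])
    u=cv2.undistortPoints(np.array([[[px[1],px[0]]]],float),K,np.array(p["dist"],float))[0,0]
    R=np.array(p["R"]);t=np.array(p["t"]); return -R.T@t, R.T@np.array([u[0],u[1],1.]),
def at_depth(cam,px,d,P=None):
    o,r=ray(cam,px,P); return o+r*d
def at_z(cam,px,z,P=None):
    o,r=ray(cam,px,P); return o+r*(z-o[2])/r[2]
def proj(cam,X,P=None):
    p=P or camera_params(cam); f=200/np.tan(np.radians(p["fov_y"])/2)
    K=np.array([[f,0,p["cx"]],[0,f,p["cy"]],[0,0,1]])
    return cv2.projectPoints(np.array(X,float).reshape(-1,1,3),cv2.Rodrigues(np.array(p["R"],float))[0],np.array(p["t"],float),K,np.array(p["dist"],float))[0][:,0]
E
python3 - <<'E'
from h import *
np.set_printoptions(precision=4,suppress=True)
for c in ["top","side"]:
    im,d=read_camera(c); cv2.imwrite(f"pics/{c}0.png",im); np.save(f"pics/{c}0.npy",d)
    for n in ["wedge_handle","stand_slot","nest","seam_left","seam_right","cover_left","cover_right","orange_box"]:
        for r in spot_point(c,n)[:3]:
            a=r["at"]; i,j=int(round(a[0])),int(round(a[1])); dd=d[min(max(i,0),399),min(max(j,0),639)]
            print(c,n,round(r["conf"],2),np.round(a,1),at_depth(c,a,dd))
s=read_state();print(s["t"],s["position"],s["ee_rot"],s["gripper_width"],s["ft_force"])
E
```

```text
top wedge_handle 0.61 [199.5 340.7] [ 0.6023 -0.0435  0.0221]
top wedge_handle 0.5 [240.4 320.4] [0.4953 0.0054 0.1218]
top stand_slot 0.75 [241.  321.9] [0.494  0.0022 0.1212]
top nest 0.9 [235.3 244.2] [0.5142 0.1782 0.0931]
top seam_left 0.72 [231.1 219. ] [0.5263 0.238  0.0846]
top seam_right 0.67 [235.9 256.7] [0.5125 0.1504 0.089 ]
top cover_left 0.74 [228.6 215.8] [0.5336 0.2484 0.0736]
top cover_right 0.77 [236.1 255.8] [0.5123 0.1529 0.0869]
top orange_box 0.72 [235.9 412.4] [ 0.5041 -0.2039  0.0703]
side wedge_handle 0.57 [197.2 288.1] [ 0.493  -0.014   0.1129]
side stand_slot 0.6 [211.7 289.8] [ 0.4939 -0.0132  0.0794]
side stand_slot 0.55 [164.4 269.5] [0.5049 0.136  0.0931]
side nest 0.85 [185.  273.1] [0.5039 0.1229 0.0493]
side seam_left 0.8 [143.1 262.8] [0.5188 0.2291 0.0943]
side seam_right 0.57 [165.7 269.6] [0.5031 0.1294 0.0941]
side cover_left 0.84 [144.5 264.2] [0.5201 0.223  0.0934]
side cover_left 0.32 [196.3 286.5] [ 0.4914 -0.0101  0.1127]
side cover_right 0.7 [161.2 273.5] [0.5269 0.1841 0.0687]
side orange_box 0.79 [324.3 349.4] [ 0.4858 -0.2599  0.0729]
side orange_box 0.49 [163.  269.4] [0.5059 0.1395 0.0943]
0.9 [ 0.251  -0.5173  0.2423] [-0.      0.9746  0.224   0.    ] 0.0850856979431824 [-0.1807  0.6854 -0.0711]
```

Run:
```python
from h import *
im=cv2.imread("pics/top0.png"); c=im[150:290,170:460]; a=cv2.resize(c,None,fx=2.7,fy=2.7,interpolation=cv2.INTER_CUBIC); cv2.imwrite("pics/a.png",a)
```

```text
(no output)
```

View pics/a.png

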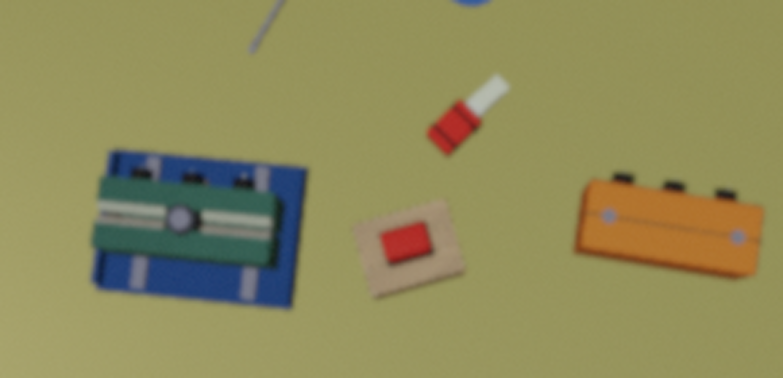

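View pics/side0.png

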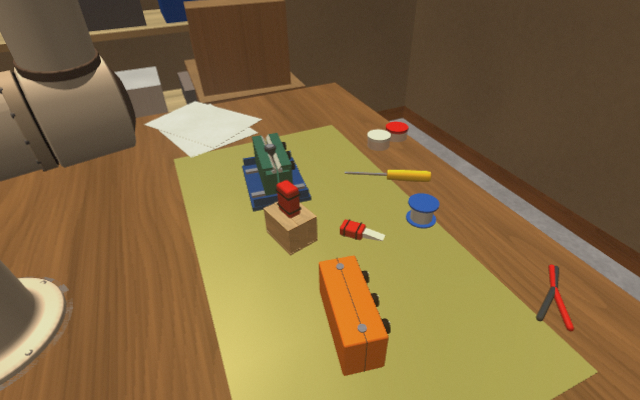

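The red objects are the wedge in its stand at top px (240,321) and one lying on the mat at (199,341). The one in the stand is larger and upright as described, and the crop confirms it. Next I get the orientations.

```bash
cat >> h.py <<'E'
def rect(cam,mask,z,P=None):
    pts=np.array([at_z(cam,(r,c),z,P)[:2] for r,c in np.argwhere(mask)])*1000
    (c,s,a)=cv2.minAreaRect(pts.astype(np.float32)); return np.round(c,1),np.round(s,1),round(a,1)
def red(im):
    h=cv2.cvtColor(im,cv2.COLOR_BGR2HSV); return ((h[...,0]<6)|(h[...,0]>172))&(h[...,1]>150)&(h[...,2]>60)
E
python3 - <<'E'
from h import *
im=cv2.imread("pics/top0.png");d=np.load("pics/top0.npy")
m=red(im);b=np.zeros_like(m);b[225:260,300:345]=1
print("handle",rect("top",m&b,.122))
h=cv2.cvtColor(im,cv2.COLOR_BGR2HSV)
# height map
def Z(m):return
g=(h[...,0]>60)&(h[...,0]<90)&(h[...,1]>80);b[:]=0;b[200:265,190:300]=1
print("green",rect("top",g&b,.093))
bl=(h[...,0]>100)&(h[...,0]<125)&(h[...,1]>150)&b;print("blue",rect("top",bl,.03))
w=np.zeros_like(m);w[220:262,298:345]=1
zz=np.zeros(m.shape)
for r,c in np.argwhere(w): zz[r,c]=at_depth("top",(r,c),d[r,c])[2]
print("stand",rect("top",w&(zz>.045)&(zz<.075),.062),rect("top",w&(zz>.1),.122),zz[w&(zz>.1)].mean())
print(proj("top",[[.5,0,.06],[.5,0.1,.06]]))
E
```

```text
handle (array([497.3,   6.3]), array([25.4, 36.5]), 12.4)
green (array([524.5, 189.3]), array([152.5,  64.8]), 82.3)
blue (array([523.9, 192.5]), array([173.3, 119.4]), 82.9)Traceback (most recent call last):
  File "<stdin>", line 13, in <module>
  File "h.py", line 9, in at_depth
    o,r=ray(cam,px,P); return o+r*d
        ~~~^^^^^^^^^^
  File "h.py", line 4, in ray
    p=P or camera_params(cam); f=200/np.tan(np.radians(p["fov_y"])/2)
           ~~~~~~~~~~~~~^^^^^
ValueError: time passes only in moves, steps and waits
```

```bash
cat > go.py <<'E'
from h import *
import sys
from scipy.spatial.transform import Rotation as Ro
# x y z(mm) yaw(deg of tool y axis)
a=[float(v) for v in sys.argv[1:5]]
s=read_state(); q=s["ee_rot"]; R=Ro.from_quat([q[1],q[2],q[3],q[0]]).as_matrix()
sh=R.T@(np.array(a[:3])-np.array(s["position"])*1000)
yaw=np.degrees(np.arctan2(R[1,1],R[0,1])); t=-((a[3]-yaw+180)%360-180)
print("shift",np.round(sh,1),"turn",round(t/6,3),"yaw",round(yaw,2),"pos",np.round(np.array(s["position"])*1000,1),"t",s["t"],"F",np.round(s["ft_force"],1),"w",s["gripper_width"],"tilt",np.round(R[:,2],3))
E
python3 go.py 497 6 250 12.4
```

```text
shift [ 449.8 -363.4   -7.7] turn -12.752 yaw -64.11 pos [ 251.  -517.3  242.3] t 0.9 F [-0.2  0.7 -0.1] w 0.0850856979431824 tilt [-0.  0. -1.]
```

```bash
r="449.8 -363.4 -7.7 -12.75 85"; python3 -m pendant '449.8 -363.4 -7.7 -12.75 85;449.8 -363.4 -7.7 -12.75 85;449.8 -363.4 -7.7 -12.75 85;449.8 -363.4 -7.7 -12.75 85;449.8 -363.4 -7.7 -12.75 85;449.8 -363.4 -7.7 -12.75 85;449.8 -363.4 -7.7 -12.75 85;449.8 -363.4 -7.7 -12.75 85;449.8 -363.4 -7.7 -12.75 85;449.8 -363.4 -7.7 -12.75 85;449.8 -363.4 -7.7 -12.75 85;449.8 -363.4 -7.7 -12.75 85;449.8 -363.4 -7.7 -12.75 85;449.8 -363.4 -7.7 -12.75 85;449.8 -363.4 -7.7 -12.75 85;449.8 -363.4 -7.7 -12.75 85'
python3 - <<'E'
from h import *
P=camera_params("wrist"); im,d=read_camera("wrist"); cv2.imwrite("pics/w1.png",im); np.save("pics/w1.npy",d)
print("cam",-np.array(P["R"]).T@P["t"])
for n in ["wedge_handle","stand_slot","seam_left","seam_right"]:
    for r in spot_point("wrist",n)[:2]:
        a=r["at"]; print(n,round(r["conf"],2),np.round(a,1),np.round(at_depth("wrist",a,d[int(a[0]),int(a[1])],P),4))
m=red(im); n,l,st,_=cv2.connectedComponentsWithStats(m.astype(np.uint8))
for i in range(1,n):
    if st[i,4]>150: print(st[i],rect("wrist",l==i,.122,P))
E
python3 go.py 497 6 92 12.4
```

```text
t: 2.5
position: [0.4968, 0.005, 0.25]
ee_rot: [0.0, 0.627, 0.779, -0.0]
ft_force: [-0.1, -0.2, -0.2]
gripper_width: 0.0851
cam [0.47829266 0.08651976 0.38158133]
wedge_handle 0.72 [205.2 406.7] [ 0.6025 -0.0302  0.0194]
wedge_handle 0.59 [168.3 321.8] [0.4958 0.0179 0.1219]
[306 144  29   7 176] (array([490.9,  33.7]), array([20.8,  4.5]), 12.3)
[ 304  152   34   51 1610] (array([496.5,  10.6]), array([24.9, 40.1]), 13.3)
[389 184  29  23 364] (array([561.6,  11. ]), array([20.8, 11.2]), 41.4)
[395 196  33  28 501] (array([ 5.72e+02, -5.00e-01]), array([21.2, 15.8]), 42.0)
[405 215  26  16 155] (array([580.4,  -9.7]), array([20.9,  5.2]), 42.1)
shift [  0.5   0.2 158. ] turn -0.012 yaw 12.33 pos [496.9   5.5 250. ] t 2.75 F [-0.6 -1.   0.2] w 0.08454089303182377 tilt [ 0. -0. -1.]
```

View pics/w1.png

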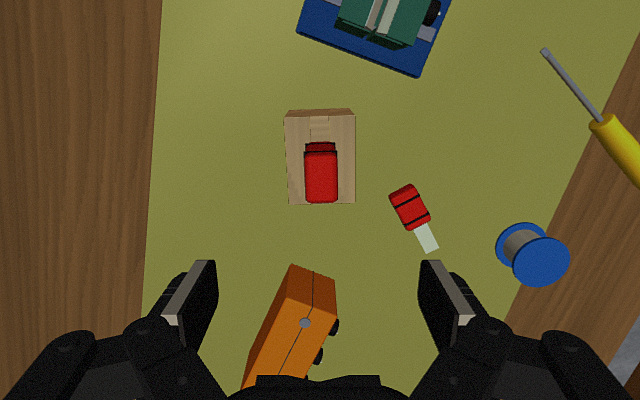

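Run:
```python
from h import *
P=camera_params("wrist"); im=cv2.imread("pics/w1.png"); d=np.load("pics/w1.npy")
for r in range(104,212,5): print(r,im[r,321],np.round(at_depth("wrist",(r,321),d[r,321],P)*1000,1))
w=np.zeros(d.shape,bool);w[100:215,275:365]=1;zz=np.zeros(d.shape)
for r,c in np.argwhere(w): zz[r,c]=at_depth("wrist",(r,c),d[r,c],P)[2]
print("top",rect("wrist",w&(zz>.117),.122,P))
print("stand",rect("wrist",w&(zz>.058)&(zz<.066),.062,P))
```

```text
104 [ 67 132 133] [488.2  54.5   1.8]
109 [ 47  77 107] [489.2  49.8   4.8]
114 [ 46  82 111] [488.9  49.9  50.8]
119 [ 93 129 148] [489.5  46.9  62. ]
124 [ 95 131 151] [490.5  42.4  60.7]
129 [ 88 121 140] [491.4  38.1  61.3]
134 [ 88 125 142] [492.4  33.7  61.5]
139 [ 89 120 140] [493.3  29.4  62.2]
144 [  6   7 101] [493.4  28.3  79.5]
149 [  0   6 102] [493.3  28.2  99.5]
154 [  5  15 106] [493.2  28.1 117.3]
159 [  9  24 166] [493.8  25.2 120.9]
164 [ 17  23 166] [494.6  21.8 122.4]
169 [ 20  26 167] [495.4  18.  122.5]
174 [ 25  30 170] [496.4  13.7 121. ]
179 [ 19  27 167] [478.4  87.  381.6]
184 [ 26  21 169] [498.    6.3 122.3]
189 [ 20  26 168] [498.9   2.5 122.8]
194 [ 23  27 168] [499.8  -1.9 121.6]
199 [ 24  28 170] [500.7  -6.  121.6]
204 [ 83 140 144] [512.4 -55.1   1. ]
209 [ 60 124 125] [513.6 -60.5   2.4]
top (array([497.2,  23.5]), array([86.6, 56. ]), 88.0)
stand (array([496.7,   8.9]), array([63.3, 84.6]), 14.2)
```

```bash
python3 go.py 496.7 9 92 13.6
```

```text
shift [  3.5   0.5 158. ] turn -0.212 yaw 12.33 pos [496.9   5.5 250. ] t 2.75 F [-0.6 -1.   0.2] w 0.08454089303182377 tilt [ 0. -0. -1.]
```

```bash
python3 -m pendant '3.5 0.5 40 -0.2 85;3.5 0.5 80 -0.2 85;3.5 0.5 120 -0.2 85;3.5 0.5 150 -0.2 85;3.5 0.5 158 -0.2 85;3.5 0.5 158 -0.2 85;3.5 0.5 158 -0.2 20;3.5 0.5 158 -0.2 20;3.5 0.5 158 -0.2 20;3.5 0.5 158 -0.2 20;3.5 0.5 158 -0.2 20;3.5 0.5 158 -0.2 20;3.5 0.5 158 -0.2 20;3.5 0.5 158 -0.2 20' 60; python3 go.py 496.7 9 190 13.6
```

```text
t: 4.15
position: [0.4975, 0.0094, 0.093]
ee_rot: [0.001, 0.618, 0.786, 0.0]
ft_force: [-1.2, 0.6, 5.2]
gripper_width: 0.0252
shift [ -0.3  -0.7 -97. ] turn -0.002 yaw 13.59 pos [497.5   9.4  93. ] t 4.15 F [-1.2  0.6  5.2] w 0.025160276869222713 tilt [ 0.001 -0.    -1.   ]
```

```bash
python3 -m pendant '0 0 -30 0 20;0 0 -70 0 20;0 0 -110 0 20;0 0 -137 0 20;0 0 -137 0 20'; python3 go.py 510 100 230 -7.7
```

```text
t: 4.65
position: [0.4992, 0.009, 0.2335]
ee_rot: [0.004, 0.618, 0.786, 0.002]
ft_force: [0.2, -0.0, -1.1]
gripper_width: 0.0254
shift [85.9 31.8  3.4] turn 3.549 yaw 13.59 pos [499.2   9.  233.5] t 4.65 F [ 0.2 -0.  -1.1] w 0.025402101348442705 tilt [ 0.008 -0.002 -1.   ]
```

```bash
python3 -m pendant '86 32 3 3.55 20;86 32 3 3.55 20;86 32 3 3.55 20;86 32 3 3.55 20;86 32 3 3.55 20;86 32 3 3.55 20'
python3 - <<'E'
from h import *
P=camera_params("wrist"); im,d=read_camera("wrist"); cv2.imwrite("pics/w2.png",im); np.save("pics/w2.npy",d)
import pickle;pickle.dump(P,open("pics/w2.pkl","wb"))
for n in ["seam_left","seam_right","cover_left","cover_right","nest"]:
    for r in spot_point("wrist",n)[:2]:
        a=r["at"]; print(n,round(r["conf"],2),np.round(a,1),np.round(at_z("wrist",a,.085,P)*1000,1))
E
python3 go.py 500 150 200 -7.7
```

```text
t: 5.25
position: [0.5074, 0.0998, 0.2253]
ee_rot: [-0.0, 0.753, 0.658, -0.001]
ft_force: [-0.2, 0.0, -1.1]
gripper_width: 0.0254
seam_left 0.48 [276.  316.7] [492.8  11.6  85. ]
seam_right 0.61 [115.9 323.7] [516.9 149.   85. ]
cover_right 0.63 [118.6 322.9] [516.1 147.1  85. ]
nest 0.71 [ 53.6 325.4] [523.8 192.5  85. ]
shift [ 48.3 -14.4  26.1] turn -0.005 yaw -7.73 pos [507.8 100.3 226.1] t 5.55 F [ 0.2 -0.4 -1.5] w 0.025501284920419993 tilt [ 0. -0. -1.]
```

View pics/w2.png

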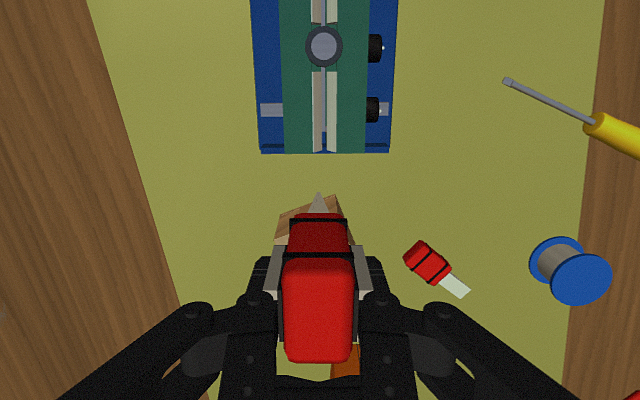

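The picture shows the wedge held straight, the housing's socket at (46,324) and the seam running down near column 325. I refine the seam line from this picture.

Run:
```python
from h import *
import pickle
P=pickle.load(open("pics/w2.pkl","rb")); im=cv2.imread("pics/w2.png"); d=np.load("pics/w2.npy")
h=cv2.cvtColor(im,cv2.COLOR_BGR2HSV)
L=[]
for r in list(range(3,22,4))+list(range(76,148,8)):
    g=((h[r,:,0]>65)&(h[r,:,0]<95)&(h[r,:,1]>80)); c=np.arange(640)
    l=[x for x in c[g] if 290<x<322]; rr=[x for x in c[g] if 328<x<360]
    a,b=max(l)+.5,min(rr)-.5
    A=at_z("wrist",(r,a),.093,P)*1000;B=at_z("wrist",(r,b),.093,P)*1000
    # outer edges
    L.append((A[:2]+B[:2])/2); print(r,a,b,np.round(A[:2],1),np.round(B[:2],1),round(np.linalg.norm(A-B),1))
L=np.array(L); k=np.polyfit(L[:,1],L[:,0],1); print("seam x=",k,"yaw",np.degrees(np.arctan(-k[0])), "x at y150",np.polyval(k,150))
print("socket",at_z("wrist",(46,324),.102,P)*1000)
ys=(h[...,0]>65)&(h[...,0]<95)&(h[...,1]>80);ys[:,:280]=0;ys[:,370:]=0
print("near edge row",np.where(ys[:,300])[0].max(), at_z("wrist",(np.where(ys[:,300])[0].max(),300),.093,P)*1000)
for r in (110,): print(im[r,308:342].sum(1))
# wedge handle top at TCP
m=red(im); m[:235]=0; m[:,:275]=0;m[:,365:]=0
print(rect("wrist",m&(np.indices(m.shape)[0]>262),.2561,P))
```

```text
3 310.5 337.5 [517.8 224.7] [535.6 222.3] 18.0
7 310.5 337.5 [517.5 222.3] [535.3 219.9] 18.0
11 310.5 337.5 [517.1 219.9] [535.1 217.5] 18.1
15 310.5 337.5 [516.8 217.5] [534.8 215.1] 18.2
19 310.5 337.5 [516.4 215.1] [534.5 212.7] 18.2
76 311.5 336.5 [512.  178.8] [529.5 176.4] 17.7
84 311.5 336.5 [511.2 173.4] [528.9 171. ] 17.8
92 311.5 336.5 [510.5 168. ] [528.2 165.6] 18.0
100 311.5 336.5 [509.7 162.4] [527.6 160. ] 18.1
108 311.5 336.5 [508.9 156.8] [526.9 154.4] 18.2
116 311.5 336.5 [508.1 151.1] [526.3 148.7] 18.3
124 311.5 336.5 [507.3 145.4] [525.6 142.9] 18.5
132 311.5 336.5 [506.4 139.5] [524.9 137. ] 18.6
140 311.5 336.5 [505.6 133.6] [524.2 131.1] 18.8
seam x= [1.29654069e-01 4.97726470e+02] yaw -7.387420274972239 x at y150 517.174579948377
socket [523.10194191 196.64647471 102.        ]
near edge row 391 [ 459.98767421 -109.09588315   93.        ]
[199 215 167 173 415 440 356 358 360 363 370 354 349 354 358 366 365 239
 239 434 437 447 448 457 448 453 443 463 346 208 181 196 196 203]
(array([506.8, 103.7]), array([40.9, 24.1]), 82.5)
```

```bash
python3 go.py 517.2 145.3 200 -7.4;python3 go.py 517.2 145.3 146 -7.4
```

```text
shift [45.9  3.3 26.1] turn -0.055 yaw -7.73 pos [507.8 100.3 226.1] t 5.55 F [ 0.2 -0.4 -1.5] w 0.025501284920419993 tilt [ 0. -0. -1.]
shift [45.9  3.3 80.1] turn -0.055 yaw -7.73 pos [507.8 100.3 226.1] t 5.55 F [ 0.2 -0.4 -1.5] w 0.025501284920419993 tilt [ 0. -0. -1.]
```

```bash
python3 -m pendant '46 3.3 10 -0.05 20;46 3.3 26 -0.05 20;46 3.3 26 -0.05 20;46 3.3 36 -0.05 20;46 3.3 46 -0.05 20;46 3.3 54 -0.05 20;46 3.3 60 -0.05 20;46 3.3 64 -0.05 20;46 3.3 64 -0.05 20;46 3.3 64 -0.05 20'; python3 go.py 517.2 145.3 146 -7.4
```

```text
t: 6.55
position: [0.5171, 0.1458, 0.1621]
ee_rot: [-0.0, 0.751, 0.66, -0.0]
ft_force: [0.1, 0.7, -0.7]
gripper_width: 0.0255
shift [-0.5  0.2 16.1] turn -0.003 yaw -7.42 pos [517.1 145.8 162.1] t 6.55 F [ 0.1  0.7 -0.7] w 0.0255046641067128 tilt [-0.  0. -1.]
```

```bash
python3 -m pendant '0 0 4 0 20;0 0 8 0 20;0 0 12 0 20;0 0 16 0 20;0 0 16 0 20;0 0 16 0 20'
python3 - <<'E'
from h import *
P=camera_params("side"); im,d=read_camera("side"); cv2.imwrite("pics/s3.png",cv2.resize(im[100:260,200:360],None,fx=3.7,fy=3.7,interpolation=cv2.INTER_CUBIC))
E
python3 go.py 517.2 145.3 205 -7.4
```

```text
t: 7.15
position: [0.5187, 0.1458, 0.1476]
ee_rot: [0.001, 0.751, 0.66, 0.002]
ft_force: [0.7, -0.3, 5.8]
gripper_width: 0.0256
shift [ -0.7  -1.1 -57.5] turn -0.001 yaw -7.41 pos [518.6 145.9 147.6] t 7.2 F [ 0.6 -0.9  5.4] w 0.025349522973829586 tilt [ 0.004  0.    -1.   ]
```

View pics/s3.png

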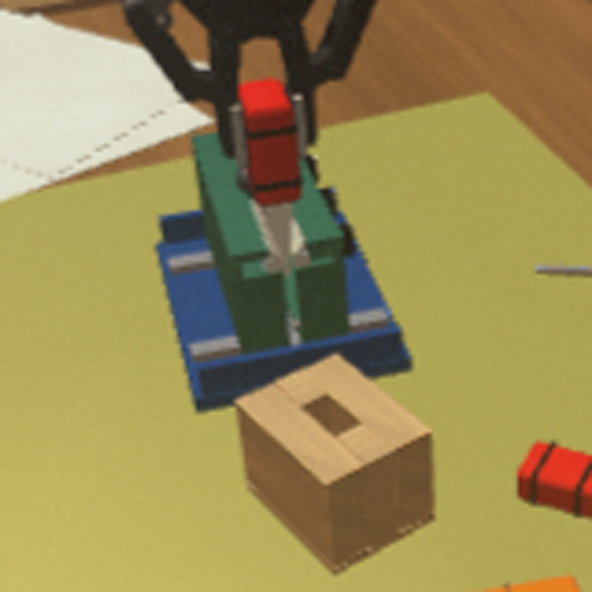

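Wedge in the seam at the right end, which is opening (crop ~(285,260)). Now the left end.

```bash
python3 -m pendant '0 0 -20 0 20;0 0 -40 0 20;0 0 -66 0 20;0 0 -66 0 20;48 0 -66 0 20;96 0 -66 0 20;96 0 -66 0 20;96 0 -66 0 20'; python3 go.py 529.4 240.5 162 -7.4
python3 - <<'E'
from h import *
P=camera_params("top");im,d=read_camera("top"); 
P=camera_params("wrist"); im,d=read_camera("wrist"); cv2.imwrite("pics/w4.png",im)
for n in ["seam_left","seam_right","cover_left","cover_right"]:
    for r in spot_point("wrist",n)[:2]:
        a=r["at"]; print(n,round(r["conf"],2),np.round(a,1),np.round(at_z("wrist",a,.085,P)*1000,1))
E
```

```text
t: 8.0
position: [0.5285, 0.2417, 0.2101]
ee_rot: [-0.001, 0.751, 0.661, -0.001]
ft_force: [-0.5, -0.1, -1.9]
gripper_width: 0.0258
shift [-1.   1.1 48.1] turn 0.018 yaw -7.29 pos [528.5 241.7 210.1] t 8.0 F [-0.5 -0.1 -1.9] w 0.02577508472153307 tilt [-0.003 -0.001 -1.   ]
seam_left 0.83 [179.3 311.5] [522.9 245.9  85. ]
cover_left 0.94 [182.  316.4] [526.3 243.3  85. ]
```

View pics/w4.png

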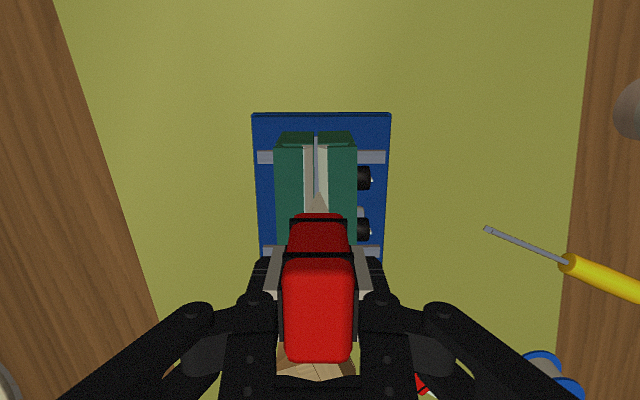

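```bash
python3 -m pendant '-1 -0.5 15 0 20;-1 -0.5 30 0 20;-1 -0.5 38 0 20;-1 -0.5 44 0 20;-1 -0.5 48 0 20;-1 -0.5 48 0 20'; python3 go.py 528 240.5 145 -7.4
```

```text
t: 8.9
position: [0.5284, 0.24, 0.1632]
ee_rot: [-0.0, 0.751, 0.66, -0.001]
ft_force: [-1.2, -0.2, -1.7]
gripper_width: 0.0253
shift [ 0.4 -0.5 18.2] turn -0.001 yaw -7.41 pos [528.4 240.  163.2] t 8.9 F [-1.2 -0.2 -1.7] w 0.02531652782407674 tilt [-0.001 -0.    -1.   ]
```

```bash
python3 -m pendant '0 0 5 0 20;0 0 10 0 20;0 0 14 0 20;0 0 18 0 20;0 0 22 0 20;0 0 26 0 20;0 0 30 0 20;0 0 33 0 20;0 0 33 0 20;0 0 33 0 20'; python3 go.py 528 240.5 215 -7.4
```

```text
t: 9.9
position: [0.5315, 0.2407, 0.1337]
ee_rot: [0.002, 0.751, 0.66, 0.003]
ft_force: [0.0, 0.1, 7.3]
gripper_width: 0.0255
shift [ -0.4  -3.  -81.3] turn -0.004 yaw -7.42 pos [531.5 240.7 133.7] t 9.9 F [0.  0.1 7.3] w 0.02548909229679911 tilt [ 0.007  0.002 -1.   ]
```

```bash
python3 -m pendant '0 0 3 0 20;0 0 6 0 20;0 0 6 0 20;0 0 6 0 20'; python3 go.py 528 240.5 215 -7.4;  python3 -m pendant '0 0 -25 0 20;0 0 -50 0 20;0 0 -85 0 20;0 0 -85 0 20;-48 0 -85 0 20;-96 0 -85 0 20;-96 0 -85 0 20;-96 0 -85 0 20'; python3 go.py 517 145.5 162 -7.4
python3 - <<'E'
from h import *
P=camera_params("wrist"); im,d=read_camera("wrist"); cv2.imwrite("pics/w5.png",im)
for n in ["seam_left","seam_right","cover_left","cover_right"]:
    for r in spot_point("wrist",n)[:2]:
        a=r["at"]; print(n,round(r["conf"],2),np.round(a,1),np.round(at_z("wrist",a,.085,P)*1000,1))
E
```

```text
t: 10.3
position: [0.5317, 0.2408, 0.1279]
ee_rot: [0.002, 0.751, 0.66, 0.003]
ft_force: [0.8, 0.5, 8.0]
gripper_width: 0.0256
shift [ -0.5  -3.  -87.2] turn -0.005 yaw -7.43 pos [531.7 240.8 127.9] t 10.3 F [0.8 0.5 8. ] w 0.02561517192989007 tilt [ 0.007  0.002 -1.   ]
t: 11.1
position: [0.5163, 0.144, 0.2092]
ee_rot: [-0.0, 0.752, 0.659, -0.0]
ft_force: [0.2, 0.5, -1.0]
gripper_width: 0.0253
shift [ 1.6  0.5 47.2] turn -0.024 yaw -7.54 pos [516.3 144.  209.2] t 11.1 F [ 0.2  0.5 -1. ] w 0.025280076750454898 tilt [-0.001  0.    -1.   ]
seam_left 0.78 [ 38.3 309. ] [522.7 247.   85. ]
seam_right 0.77 [181.2 310. ] [509.5 148.4  85. ]
cover_left 0.78 [ 41.8 324. ] [532.3 243.6  85. ]
cover_right 0.74 [178. 317.] [515.1 150.2  85. ]
```

View pics/w5.png

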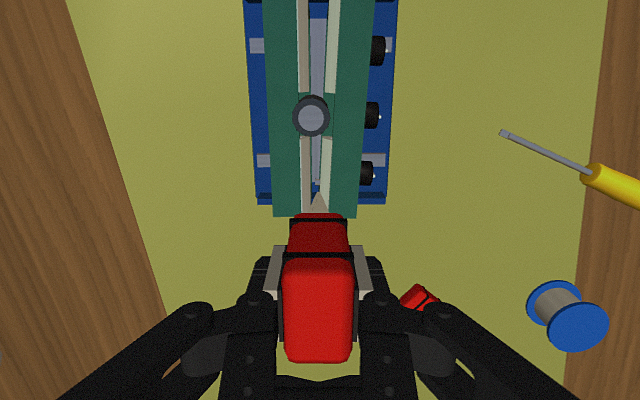

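Left has parted by about 10 mm, right by about 5 mm; the seam shows at cols 311-322 near row 180. Now the right end to full depth.

```bash
python3 -m pendant '1 -1.5 20 0 20;1 -1.5 40 0 20;1 -1.5 48 0 20;1 -1.5 56 0 20;1 -1.5 62 0 20;1 -1.5 66 0 20;1 -1.5 70 0 20;1 -1.5 74 0 20;1 -1.5 78 0 20;1 -1.5 82 0 20;1 -1.5 84 0 20;1 -1.5 84 0 20;1 -1.5 84 0 20'; python3 go.py 517 145.5 128 -7.4
```

```text
t: 12.65
position: [0.5179, 0.1461, 0.1287]
ee_rot: [0.002, 0.751, 0.66, 0.003]
ft_force: [0.7, 0.1, 5.8]
gripper_width: 0.0253
shift [-0.7 -0.8  0.7] turn -0.003 yaw -7.42 pos [517.9 146.1 128.7] t 12.65 F [0.7 0.1 5.8] w 0.025273487875109205 tilt [ 0.007  0.    -1.   ]
```

```bash
python3 -m pendant '0 0 -25 0 20;0 0 -50 0 20;0 0 -90 0 20;-40 0 -100 0 20;-60 0 -100 0 20;-60 0 -100 0 20;-60 0 -100 0 20;-60 0 -100 0 20'
python3 - <<'E'
from h import *
P=camera_params("wrist"); im,d=read_camera("wrist"); cv2.imwrite("pics/w6.png",im)
pt={}
for n in ["seam_left","seam_right","cover_left","cover_right"]:
    for r in spot_point("wrist",n)[:1]:
        a=r["at"]; pt[n]=at_z("wrist",a,.085,P)*1000; print(n,round(r["conf"],2),np.round(a,1),np.round(pt[n],1))
h=cv2.cvtColor(im,cv2.COLOR_BGR2HSV)
for r in list(range(2,40,6))+list(range(80,160,10)):
    g=((h[r,:,0]>65)&(h[r,:,0]<95)&(h[r,:,1]>80)); c=np.arange(640)[g]
    l=c[(c>270)&(c<314)];q=c[(c>324)&(c<370)]
    if len(l) and len(q):
        A=at_z("wrist",(r,l.max()+.5),.093,P);B=at_z("wrist",(r,q.min()-.5),.093,P);print(r,l.max(),q.min(),np.round(A*1000,0),round(1000*np.linalg.norm(A-B),1))
E
python3 go.py 497.5 9.4 215 13.6
```

```text
t: 13.45
position: [0.5074, 0.0873, 0.2258]
ee_rot: [-0.0, 0.751, 0.66, 0.0]
ft_force: [-0.7, 0.5, -1.5]
gripper_width: 0.0254
seam_right 0.75 [ 98.2 308.6] [507.3 150.9  85. ]
cover_right 0.61 [ 98.7 322.2] [517.3 149.2  85. ]
2 309 325 [517. 213.  93.] 10.0
8 299 325 [510. 210.  93.] 16.8
14 293 326 [505. 207.  93.] 21.6
20 290 328 [502. 204.  93.] 25.1
26 290 329 [502. 200.  93.] 25.9
32 291 328 [502. 196.  93.] 24.6
38 294 327 [503. 192.  93.] 22.0
80 310 336 [511. 164.  93.] 17.8
90 310 336 [510. 157.  93.] 18.0
100 310 336 [509. 150.  93.] 18.1
110 310 336 [508. 143.  93.] 18.3
120 299 335 [499. 137.  93.] 25.8
130 299 335 [498. 130.  93.] 26.1
shift [-78.3   0.2  10.8] turn -3.494 yaw -7.37 pos [507.3  87.1 225.8] t 13.7 F [ 0.6 -0.4 -1.2] w 0.025440841944287078 tilt [-0.  0. -1.]
```

View pics/w6.png

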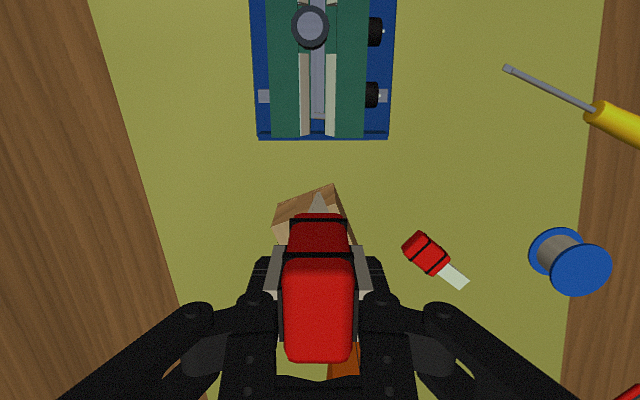

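Both ends are about 10 mm open. Next, the wedge goes back to the stand.

```bash
python3 -m pendant '-40 0 5 -1.4 20;-78.3 0.2 10 -2.8 20;-78.3 0.2 10 -3.5 20;-78.3 0.2 10 -3.5 20;-78.3 0.2 10 -3.5 20;-78.3 0.2 10 -3.5 20;-78.3 0.2 10 -3.5 20'; python3 go.py 497.5 9.4 93.5 13.6
python3 - <<'E'
from h import *
P=camera_params("side"); im,d=read_camera("side"); cv2.imwrite("pics/s7.png",cv2.resize(im[130:260,220:350],None,fx=4.5,fy=4.5,interpolation=cv2.INTER_CUBIC))
E
```

```text
t: 14.4
position: [0.4976, 0.0096, 0.2161]
ee_rot: [0.0, 0.618, 0.786, 0.0]
ft_force: [0.4, 0.1, -1.1]
gripper_width: 0.0252
shift [-1.000e-01 -1.000e-01  1.226e+02] turn 0.001 yaw 13.61 pos [497.6   9.6 216.1] t 14.4 F [ 0.4  0.1 -1.1] w 0.025227045984456038 tilt [ 0.  0. -1.]
```

View pics/s7.png

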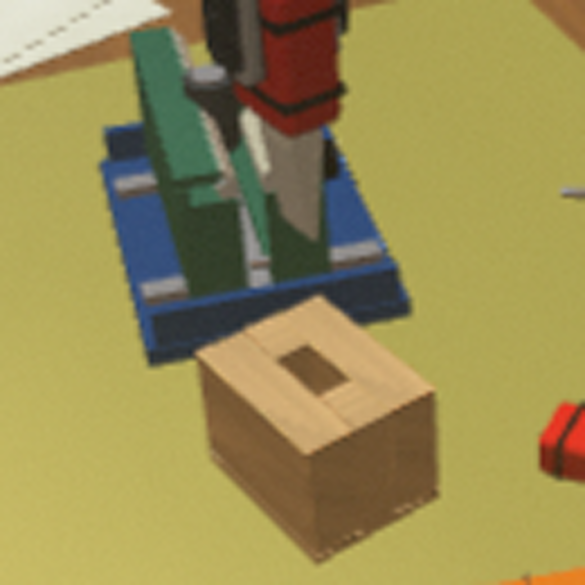

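```bash
python3 -m pendant '0 0 25 0 20;0 0 50 0 20;0 0 60 0 20;0 0 68 0 20;0 0 76 0 20;0 0 84 0 20;0 0 84 0 20'; python3 go.py 497.5 9.4 95 13.6
```

```text
t: 15.15
position: [0.4971, 0.009, 0.1313]
ee_rot: [-0.001, 0.619, 0.786, -0.0]
ft_force: [0.5, -0.0, -1.8]
gripper_width: 0.0255
shift [ 0.3  0.6 36.3] turn -0.003 yaw 13.58 pos [497.1   9.  131.3] t 15.15 F [ 0.5 -0.  -1.8] w 0.02554333597401097 tilt [-0.001  0.    -1.   ]
```

In the slot without contact (tip ~14 mm down). I lower it the rest of the way.

```bash
python3 -m pendant '0.2 0.3 10 0 20;0.2 0.3 20 0 20;0.2 0.3 28 0 20;0.2 0.3 33 0 20;0.2 0.3 37 0 20;0.2 0.3 37 0 20'; python3 go.py 497.5 9.4 93 13.6
```

```text
t: 15.75
position: [0.4973, 0.0092, 0.0944]
ee_rot: [-0.0, 0.618, 0.786, -0.0]
ft_force: [0.1, 0.4, -0.8]
gripper_width: 0.0254
shift [0.1 0.2 1.4] turn -0.002 yaw 13.59 pos [497.3   9.2  94.4] t 15.75 F [ 0.1  0.4 -0.8] w 0.02536558627551135 tilt [-0.001  0.    -1.   ]
```

Lower 1 mm more, release, and retreat.

```bash
python3 -m pendant '0 0 1.2 0 20;0 0 1.2 0 30;0 0 1.2 0 50;0 0 1.2 0 75;0 0 1.2 0 75;0 0 1.2 0 75;0 0 1.2 0 75;0 0 -20 0 75;0 0 -60 0 75;0 0 -100 0 75;0 0 -150 0 75;-40 0 -160 0 75;-90 0 -160 0 75;-90 0 -160 0 75;-90 0 -160 0 75'
python3 - <<'E'
from h import *
im,d=read_camera("side"); cv2.imwrite("pics/s8.png",cv2.resize(im[120:260,210:350],None,fx=4.2,fy=4.2,interpolation=cv2.INTER_CUBIC))
P=camera_params("top"); im,d=read_camera("top"); m=red(im);m[:225]=0;m[260:]=0;m[:,:300]=0;m[:,345:]=0
print(m.sum(), rect("top",m,.122,P) if m.sum()>50 else "")
r,c=np.argwhere(m).mean(0).astype(int); print([at_depth("top",(r+i,c+j),d[r+i,c+j],P)[2].round(4) for i,j in((0,0),(2,2),(-2,-2))])
for n in ["seam_left","seam_right","cover_left","cover_right"]:
    for q in spot_point("top",n)[:1]: print(n,round(q["conf"],2),np.round(q["at"],1),np.round(at_z("top",q["at"],.085,P)*1000,1))
s=read_state();print(s["t"],s["position"],s["ft_force"])
E
```

```text
t: 17.25
position: [0.5187, -0.079, 0.2547]
ee_rot: [-0.0, 0.619, 0.785, 0.0]
ft_force: [-0.1, 0.1, -0.4]
gripper_width: 0.0747
44 
[np.float64(0.1235), np.float64(0.1215), np.float64(0.5678)]
seam_left 0.72 [234.4 215.8] [518.9 245.2  85. ]
seam_right 0.65 [238.4 256.5] [507.2 151.6  85. ]
cover_left 0.71 [226.1 216.1] [537.9 244.7  85. ]
cover_right 0.96 [236.  258.5] [512.5 147.   85. ]
17.55 [ 0.51867187 -0.07733746  0.25483632] [ 0.20138186  0.02177507 -0.38658577]
```

View pics/s8.png

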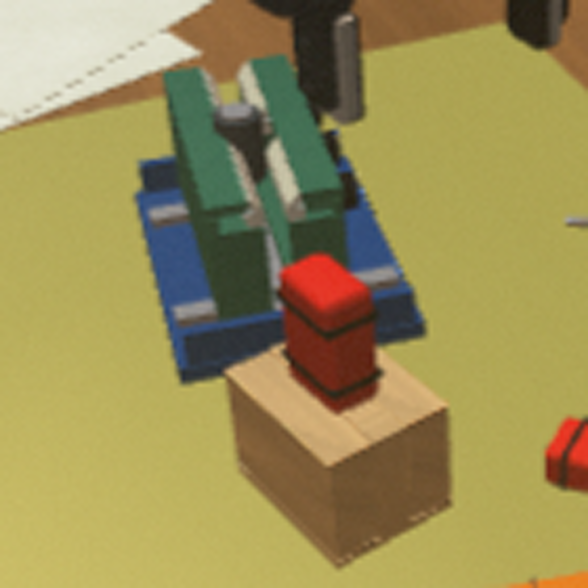

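Wedge is seated and upright. One more look at both gaps from above, since the top camera's points are coarse there.

```bash
python3 go.py 510 140 265 -7.4
```

```text
shift [213.2  42.9 -10.1] turn 3.512 yaw 13.67 pos [518.7 -77.3 254.8] t 17.55 F [ 0.2  0.  -0.4] w 0.07487427866376968 tilt [-0.  0. -1.]
```

```bash
python3 -m pendant '213 43 -10 3.5 75;213 43 -10 3.5 75;213 43 -10 3.5 75;213 43 -10 3.5 75;213 43 -10 3.5 75;213 43 -10 3.5 75;213 43 -10 3.5 75;213 43 -10 3.5 75;213 43 -10 3.5 75'
python3 - <<'E'
from h import *
P=camera_params("wrist"); im,d=read_camera("wrist"); cv2.imwrite("pics/w9.png",im)
for n in ["seam_left","seam_right","cover_left","cover_right"]:
    for r in spot_point("wrist",n)[:1]:
        a=r["at"]; print(n,round(r["conf"],2),np.round(a,1),np.round(at_z("wrist",a,.085,P)*1000,1))
h=cv2.cvtColor(im,cv2.COLOR_BGR2HSV)
for r in range(40,220,8):
    g=((h[r,:,0]>65)&(h[r,:,0]<95)&(h[r,:,1]>80)); c=np.arange(640)[g]
    l=c[(c>270)&(c<316)];q=c[(c>316)&(c<370)]
    if len(l) and len(q):
        A=at_z("wrist",(r,l.max()+.5),.093,P);B=at_z("wrist",(r,q.min()-.5),.093,P);print(r,l.max(),q.min(),np.round(A*1000,0),round(1000*np.linalg.norm(A-B),1))
E
```

```text
t: 18.45
position: [0.5107, 0.1378, 0.2649]
ee_rot: [0.0, 0.752, 0.659, -0.0]
ft_force: [0.4, 0.2, -0.6]
gripper_width: 0.075
seam_left 0.88 [ 34.2 316.8] [522.9 247.3  85. ]
seam_right 0.95 [153.7 314.9] [508.2 150.   85. ]
cover_left 0.61 [ 38.3 329.7] [532.8 242.9  85. ]
cover_right 0.75 [154.8 324.3] [516.4 147.9  85. ]
40 303 327 [512. 244.  93.] 18.2
48 303 327 [511. 238.  93.] 18.3
56 303 327 [510. 232.  93.] 18.4
64 303 327 [509. 226.  93.] 18.5
72 303 327 [508. 220.  93.] 18.7
80 313 327 [516. 213.  93.] 10.6
88 304 327 [507. 208.  93.] 18.1
96 299 330 [502. 202.  93.] 24.9
104 299 330 [501. 195.  93.] 25.1
112 305 327 [505. 188.  93.] 17.7
120 304 327 [504. 182.  93.] 18.6
128 314 327 [511. 174.  93.] 10.2
136 314 326 [510. 167.  93.] 9.5
144 305 326 [502. 161.  93.] 17.3
152 305 326 [501. 154.  93.] 17.5
160 305 336 [500. 147.  93.] 26.4
168 305 326 [499. 140.  93.] 17.7
176 305 336 [497. 133.  93.] 26.8
184 305 336 [496. 125.  93.] 27.0
```

View pics/w9.png

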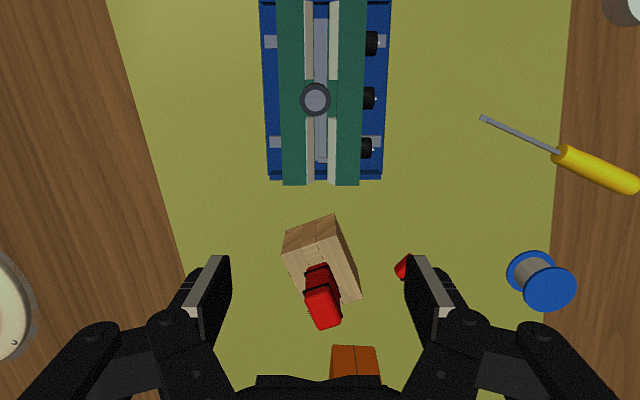

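Run:
```python
from h import *
P=camera_params("wrist"); im=cv2.imread("pics/w9.png"); w2=cv2.imread("pics/w2.png")
for r in (50,60,145,155): print(r,im[r-2:r+3,300:342].mean((0)).astype(int)[:,[1,2]].tolist()); print(np.linalg.norm(at_z("wrist",(r,310),.085,P)-at_z("wrist",(r,330),.085,P))*50)
```

```text
50 [[83, 40], [82, 39], [78, 36], [75, 28], [142, 119], [143, 138], [120, 127], [119, 126], [120, 127], [120, 127], [121, 126], [116, 123], [121, 132], [83, 56], [108, 102], [115, 112], [112, 108], [111, 106], [108, 103], [112, 108], [111, 105], [111, 106], [111, 106], [110, 104], [110, 105], [114, 110], [117, 117], [86, 56], [70, 32], [150, 146], [151, 146], [152, 144], [151, 145], [157, 150], [153, 147], [152, 147], [154, 149], [161, 158], [93, 63], [76, 29], [82, 39], [80, 37]]
0.8180932181578023
60 [[84, 40], [83, 39], [82, 40], [75, 30], [116, 85], [149, 143], [122, 128], [119, 127], [121, 128], [122, 128], [120, 126], [118, 124], [121, 132], [88, 59], [111, 104], [113, 110], [112, 107], [111, 106], [111, 107], [112, 106], [115, 109], [112, 108], [110, 105], [113, 107], [109, 104], [113, 110], [119, 118], [67, 38], [85, 59], [151, 147], [152, 147], [152, 146], [154, 148], [156, 150], [154, 148], [152, 147], [156, 152], [142, 130], [85, 54], [79, 31], [82, 41], [82, 37]]
0.8251180300341123
145 [[86, 43], [84, 40], [85, 42], [85, 39], [83, 37], [76, 32], [168, 152], [124, 129], [1
[... 203 characters left out ...]
3, 122], [72, 42], [87, 61], [150, 145], [152, 147], [153, 146], [154, 148], [153, 146], [154, 148], [154, 149], [159, 159], [85, 60], [78, 31], [84, 40], [83, 40], [84, 41], [83, 40]]
0.889980908399951
155 [[84, 41], [85, 41], [86, 42], [84, 41], [82, 38], [73, 23], [168, 153], [133, 134], [121, 127], [118, 125], [122, 130], [120, 126], [119, 125], [122, 132], [77, 58], [112, 106], [114, 111], [111, 106], [108, 107], [105, 102], [110, 108], [113, 110], [109, 106], [110, 107], [113, 111], [115, 115], [81, 47], [84, 61], [149, 144], [154, 147], [152, 147], [155, 148], [154, 148], [154, 149], [157, 151], [143, 140], [88, 56], [81, 32], [82, 39], [85, 38], [86, 40], [84, 39]]
0.8982762501832883
```

Inner slot width measures ≈12.7 mm (left) and ≈12.3 mm (right). Less the 3 mm shut slot, the halves have parted by ≈9.7 and ≈9.3 mm, so I hand in.

```bash
python3 -c "
from bench import *
print(close_job()); print(read_state()['t'])"
```

```text
the job is handed in; nothing more can be done
None
the job is handed in; nothing more can be done
```

The halves are parted by more than 8 mm at both ends and the wedge is back in its stand. I handed the job in at about 18.5 s of the 58 s; it gave no verdict.

**What I did:** I took the larger wedge from the stand. I pushed it into the right end part way (tip about 21 mm deep), then the left end to about 40 mm, then the right end to about 39 mm. At the widest difference the left end was about 10 mm open and the right about 5 mm. I then lowered the wedge back into its slot, released it and moved clear.

**Last checks:**
- **Gaps:** by the slot width in the wrist picture, the halves are about 9.7 mm apart at the left and 9.3 mm at the right. The wrist network's points gave about 10.8 and 8.5 mm (right).
- **Disagreement:** the top camera's network points gave about 19 mm left and 7 mm right. I set those aside as too coarse at that distance; the wrist pictures and the push depths agree with each other.
- **Wedge:** it is upright and seated, with the handle's top at about 0.122 m as expected. My top-camera colour check of its exact position failed because too few pixels showed.
- **Forces and bystander:** the wrist force read after the pushes was at most about 8 N, and no force suggested the fingers touched the housing. I did not go near the orange housing and did not measure it again.

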